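# Index the dosing arm over the open tube

## Task

Turn the dosing arm by one hole so that its nozzle stands over the open, uncapped tube: hook a fingertip through the pull ring, lift the spring pin out of its hole, swing the arm round with the pin up, and let the pin drop fully home in the hole that belongs to the open tube. Do it gently with the fingertips hooked in the ring only: do not pinch or squeeze the ring, leave the three tubes standing in their sockets and leave the other things on the bench where they are.

Things in the scene. Friction and masses are not known exactly. Their poses are not given: they have to be found in the camera images.
- stand: Fixed dosing stand. Origin: on the upright pivot axis at worktop height; place and yaw vary. x runs level from the pivot to the middle tube, about to the robot's left; y left of x; z up. Grey base plate: x -50 to 200, y -80 to 80 mm, 8 mm thick. Three tube sockets (black cups 27 mm wide, rims at z 42 mm) lie 165 mm from the pivot axis at -20, 0 and +20 degrees about it.
- index_plate: Fixed pie-shaped plate of the stand, same origin and axes as stand, at z 112 to 128 mm. It has five 11 mm holes for the pin, 90 mm from the pivot axis, at -40, -20, 0, +20 and +40 degrees; the holes at -20, 0 and +20 degrees belong to the sockets at those angles.
- swing_arm (a joint): Arm angle about the pivot axis, rad: near 0 at the start (pin in the middle hole), positive anticlockwise from above (to the stand's +y), one hole = 0.349, stops at +/-0.76. Low friction (about 1 N at the ring), stays where left; about 1 degree of play with the pin home. Arm: bar 30 mm wide, z 138 to 148 mm, out to 160 mm; head (32 x 34 mm, to z 176 mm, 14 mm stub to 198 mm) at 165 mm.
- index_pin (a joint): Lift of the spring index pin, m: 0 = fully home in a hole, 0.010 = tip just clear of the index plate, 0.020 = upper stop. Upright 8 mm pin with a round tip on the arm, 90 mm from the pivot axis; it carries the pull ring. A spring pushes it down, 3.5 N at 0 rising to 8.5 N at 0.020. Released between holes it rides on the plate at about 0.010.
- pull_ring: Rigid steel ring fixed on the pin: wire 5 mm, outside 59 mm, opening 49 mm. It faces along the arm and leans 25 degrees, top away from the pivot. Origin: on the pin's axis, wire centre at the ring's lowest point, z 172 mm with pin home; x along the arm away from the pivot, z up. Housing below to z 166 mm. Fingers coming over the pivot, tilted 45 degrees outward-down, pass through it.
- ring_top (a point): Underside of the ring's wire at its highest point (the inside of the top of the opening), where a hooked fingertip lifts: 112 mm from the pivot axis along the arm and 219 mm above the worktop when the pin is home. Axes as pull_ring.
- ring_eye (a point): Centre of the ring's opening: 101 mm from the pivot axis along the arm and 196 mm above the worktop when the pin is home. Axes as pull_ring.
- nozzle (a point): Lower end of the nozzle under the head of the swing arm, 165 mm from the pivot axis, 131 mm above the worktop.
- open_tube: The open tube without a cap, clear plastic, 15 mm diameter, 92 mm tall, loose in a socket 19 mm wide: the socket at -20 or at +20 degrees, it changes. Origin: centre of its foot, 8 mm above the worktop; z up along the tube.
- capped_tube_a: Tube with a push cap, 17 mm diameter, 115 mm tall, loose in the other outer socket. Origin: centre of its foot; z up.
- capped_tube_b: Tube with a push cap, 17 mm diameter, 115 mm tall, loose in the middle socket. Origin: centre of its foot; z up.
- label_roll: Bystander: roll of labels, 57 x 62 x 57 mm, to the right of the stand. Origin: centre of its underside.
- small_bottle: Bystander: small reagent bottle, 38 mm diameter, 78 mm tall, to the right of the stand. Origin: centre of its underside.
- marker: Bystander: marker pen lying on the worktop, 135 mm long, to the right of the stand near the front edge. Origin: centre of its underside.

How it is judged:
By the outcome, as a careful person would: the job done as asked, in the order asked, and still so for the second after the job is handed in, with the robot touching nothing.
It also fails if it takes over 35 s, if anything falls off the work surface, if the arm or the gripper's body presses on something with over 40 N, if the wrist force passes 120 N, or if a joint passes its speed limit or range.

## Robot

A 6-joint arm with a two-finger parallel gripper is mounted at the origin on a cart in front of the work surface, level with it; the furniture and walls round the work are solid. World frame = base frame: x ahead of the robot, y to its left, z up, the work surface at z = 0. Lengths are in mm, angles in degrees, forces in N, time in s.
With the tool pointing down it reaches from about 350 to 850 mm from the base axis. Payload 8.1 kg.
Tool frame: the origin (TCP) lies at the very end of the fingers, on their centre line; the grasp point (between the pads) lies 19 mm behind it (r.grip_point_offset is the distance from the TCP to the grasp point, in mm); z points along the fingers, y is the line along which they close (so a half turn about z gives the same grasp; the last joint's range is limited). The gripper opens to 85 mm and grips with 20 to 120 N. Pads are 22 mm wide; open, the fingers measure 114 mm over their backs; the gripper's body (76 mm by 85 mm) begins 54 mm behind the grasp point. The pads swing forward as they close: fully open they stand 13 mm farther back than shut.
Start: joints at [-73.018, 7.471, 85.268, -0, 87.261, -4.893], TCP at [223.575, -556.794, 231.292] pointing down, gripper open.
Joint ranges: [-169.43, 169.43], [-51.17, 129.36], [1.28, 143.12], [-76.62, 256.62], [0, 156.53], [-152.29, 152.29]. Speed limits (degrees/s): [136.94, 136.94, 159.86, 180, 180, 180].

## Interface

Orientations are given as [roll, pitch, yaw] about the fixed x, y, z axes, in that order (R = Rz(yaw) Ry(pitch) Rx(roll)).
In Python, from bench import status, eyes, r gives the robot as it stands.
- The arm moves only by the shell command python3 -m handwheel 'ROWS' [FORCE]. ROWS is a JSON object whose one key "series" holds a list that holds one entry, the list of rows, each a list of 7 numbers: the shift along the tool's x, y, z in cm, then the turn, a rotation vector about the tool's x, y, z in rad, then the opening, from 0 (shut) to 1 (fully open). In form: {"series": [[[tx, ty, tz, rx, ry, rz, claw], ...]]}. A call has 1 to 12 rows; each row is the pose to reach, as a shift and turn from the pose commanded when the call began, along the tool's axes at that moment; what a row does not reach only later rows make up. A row lasts 1/8 s, in which the tool goes at most 62.5 mm and 10.7 degrees, less where a joint would pass 70% of its speed; a pose out of reach is approached as far as the arm can. A call with a gripper value outside its range is refused whole. The fingers move at their own pace and stop on an object; FORCE is the grip in N (left out, the last holds). Time passes only in rows, so rows that repeat a pose let the fingers close. It gives the time, the measured TCP pose, the force, the opening and the grip force at its end, in the units of the state.
- status.sense(): the state, without advancing time (a new reading comes with each control period).
- eyes.snapshot(name): name is "side" or "top"; returns a dict with "img" (400x640x3 uint8, red, green, blue), "mtx" (3x3 intrinsics, pixels), "R" (3x3) and "t" (3): a world point X has camera coordinates R X + t. Camera axes: x right, y down, z forward; pixel columns grow to the right and rows downward; lengths in mm; the calibration is good to about 2 mm. A picture is of the moment at which its call begins. There is no depth.
- r.hand_in(): hands the job in; it is judged then, once.
The state is a dict: "time": time; "joint_pos": joint angles; "qd": joint speeds; "joint_efforts": joint torques, N m; "tool_pos": TCP position; "tcp_rot": TCP orientation; "ft_force": force on the tool from outside, world axes, zero at the start; "wrist_torque": the same for the moment, N m; "finger_gap": finger opening in mm; "grip_force": force on a finger pad.
Only numpy, scipy, OpenCV 4.12 (cv2) and the standard library are available. Lean on these libraries where they do the work, as an engineer would, in place of code of your own. Each camera call takes 0.05 s, during which the arm holds its last target. There are 200 camera calls.

## Working session

There is one attempt and no reset: what is moved stays moved. The work goes in short steps, Python scripts to look and compute and a shell command to move; the robot and the scene stay as the last step left them, time stands still between calls to the robot, and variables do not carry over. Pictures are saved under pics/ and viewed, at most 10 in all, crops included, and the job is handed in when it is done.

```bash
mkdir -p pics; ls
python3 - <<'E'
from bench import status, eyes, r
import cv2
for n in("side","top"):
    s=eyes.snapshot(n); cv2.imwrite(f"pics/{n}0.png",s["img"][:,:,::-1]); print(n,s["mtx"].tolist(),s["R"].round(4).tolist(),s["t"].round(1).tolist())
print(status.sense())
E
```

```text
pics
side [[443.30537867979746, 0.0, 317.02285956136257], [0.0, 443.30537867979746, 197.2922995040182], [0.0, 0.0, 1.0]] [[0.9991, 0.0412, -0.0119], [0.0159, -0.6131, -0.7899], [-0.0399, 0.7889, -0.6132]] [-510.8, 173.9, 879.2]
top [[512.9071676347027, 0.0, 325.8013761155608], [0.0, 512.9071676347027, 201.76612842865964], [0.0, 0.0, 1.0]] [[-0.0132, -0.9999, 0.0064], [-0.9743, 0.0114, -0.2251], [0.225, -0.0092, -0.9743]] [91.9, 512.5, 1237.4]
{'time': 0.1, 'joint_pos': array([-7.30178532e+01,  7.51043913e+00,  8.53224028e+01,  4.23091938e-04,
        8.72618986e+01, -4.89384156e+00]), 'qd': array([ 0.04327193, -0.0705005 , -0.06172156,  0.03446844,  0.02930248,
       -0.08836193]), 'joint_efforts': array([ 2.22264345e-03, -5.70951319e+01, -5.01942301e+01, -1.93187097e-04,
        8.13948456e-03, -4.43319902e-05]), 'tool_pos': array([ 223.43150635, -556.31938573,  230.35900181]), 'tcp_rot': array([-1.79905641e+02, -8.50332905e-03,  2.18759608e+01]), 'ft_force': array([ 0.25455249,  0.81259338, -0.5725729 ]), 'wrist_torque': array([-0.00982705, -0.00950015,  0.00278197]), 'grip_force': 0.0, 'finger_gap': 85.15376451953045}
```

View pics/side0.png

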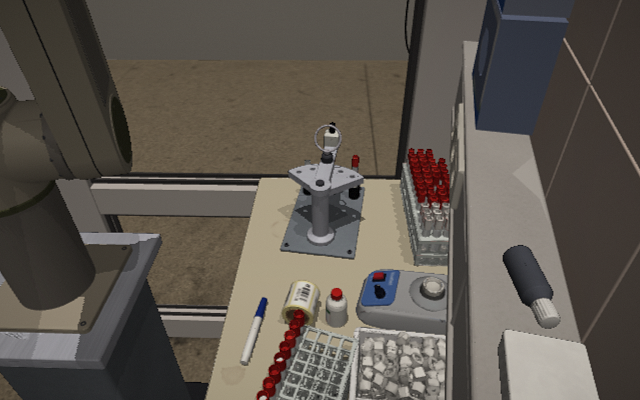

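View pics/top0.png

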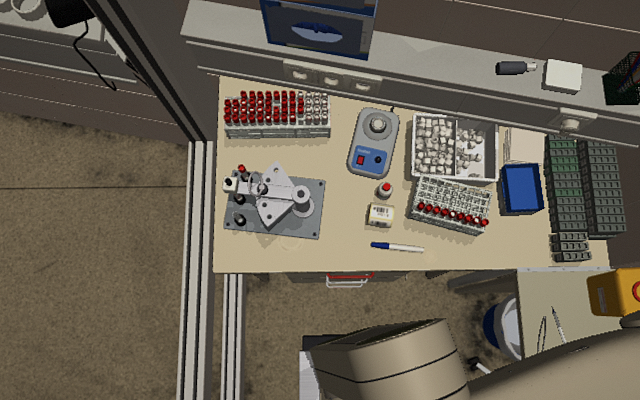

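The side view shows the stand with its post foot at about (320,237) and the ring at (328,138). The top view shows the stand at (270,200), with the arm pointing left to the head at (231,185). I'll enlarge both.

Run:
```python
import cv2,numpy as np
a=cv2.imread("pics/side0.png")[115:265,265:385]; b=cv2.imread("pics/top0.png")[155:250,215:335]
a=cv2.resize(a,None,fx=4,fy=4,interpolation=cv2.INTER_CUBIC);b=cv2.resize(b,None,fx=6,fy=6,interpolation=cv2.INTER_CUBIC)
cv2.imwrite("pics/a.png",a);cv2.imwrite("pics/b.png",b)
```

```text
(no output)
```

View pics/a.png

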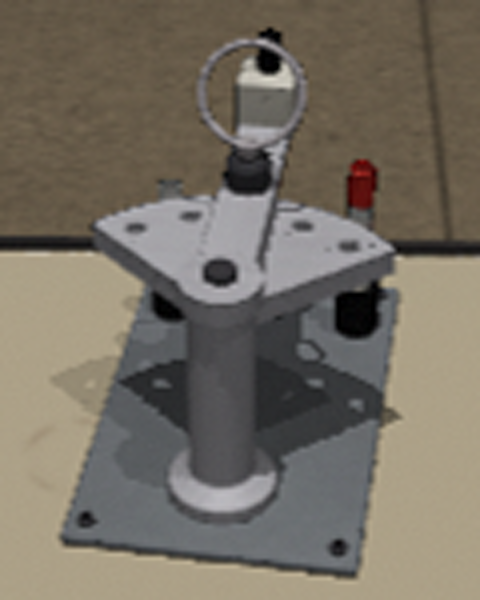

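View pics/b.png

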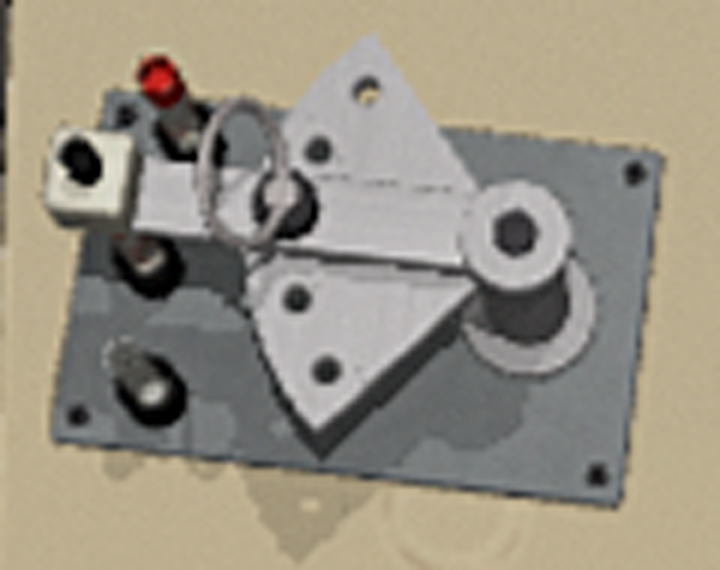

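The open tube is the one without a red cap, on the side nearest the robot (stand +y), so the target hole is +20°. Next I'll fit the stand pose.

```bash
cat > h.py <<'E'
import numpy as np
from bench import status, eyes, r
from scipy.optimize import least_squares
from scipy.spatial.transform import Rotation as Ro
C={n:eyes.snapshot(n) for n in("side","top")}
def proj(n,X):
    c=C[n]; p=(c["R"]@np.asarray(X,float).T).T+c["t"]; p=p@c["mtx"].T; return p[:,:2]/p[:,2:]
def W(S,P):
    a=np.radians(S[2]);P=np.atleast_2d(np.asarray(P,float));x,y=np.cos(a),np.sin(a)
    return np.c_[S[0]+x*P[:,0]-y*P[:,1],S[1]+y*P[:,0]+x*P[:,1],P[:,2]]
def pol(rad,th,z): t=np.radians(th);return [rad*np.cos(t),rad*np.sin(t),z]
E
python3 - <<'E'
from h import *
h=lambda t:pol(90,t,128)
T=[([200,-80,8],(105,92)),([-50,-80,8],(663,155)),([-50,80,8],(620,507)),([200,80,8],(53,440)),(h(-40),(368,90)),(h(-20),(318,151)),(h(20),(297,298)),(h(40),(326,370))]
S=[([-50,80,8],(62,542)),([-50,-80,8],(357,575)),(h(40),(136,228)),(h(20),(190,215)),(h(-20),(302,226)),(h(-40),(349,245))]
d={"top":(np.array([t[0] for t in T]),np.array([t[1] for t in T])/6+[215,155]),"side":(np.array([t[0] for t in S]),np.array([t[1] for t in S])/4+[265,115])}
for ns in (["top"],["side"],["top","side"]):
    f=lambda s:np.concatenate([(proj(n,W(s,d[n][0]))-d[n][1]).ravel() for n in ns])
    q=least_squares(f,[500,250,90]);print(ns,q.x.round(2),f(q.x).round(1))
s=q.x
tr=lambda n,P:((proj(n,W(s,P))-([215,155] if n=="top" else [265,115]))*(6 if n=="top" else 4)).round(0).tolist()
for a in (-2,0,2,4):
  P=[pol(101,a,196),pol(113,a,222),pol(165,a,198)]
  print(a,tr("top",P),tr("side",P))
E
```

```text
['top'] [510.87 144.11  82.66] [-0.  -0.7  0.3 -0.6  0.3  0.1 -1.   0.2 -0.1  0.2  0.2  0.1  0.1  0.4
  0.2  0.2]
['side'] [513.46 142.99  82.92] [-0.9 -0.8  0.8 -0.7 -0.2  0.3 -0.1  0.5  0.1  0.2  0.1  0.6]
['top', 'side'] [512.36 143.79  82.91] [-0.1 -0.9  0.3 -1.3  0.6 -0.6 -0.8 -0.  -0.1 -0.2  0.3 -0.4  0.3 -0.1
  0.4 -0.3 -1.3 -1.   0.3 -1.  -0.7  0.1 -0.5  0.3 -0.4 -0.1 -0.4  0.4]
-2 [[248.0, 165.0], [208.0, 142.0], [81.0, 140.0]] [[255.0, 97.0], [260.0, 42.0], [276.0, 36.0]]
0 [[247.0, 174.0], [206.0, 152.0], [78.0, 154.0]] [[249.0, 96.0], [252.0, 41.0], [266.0, 35.0]]
2 [[246.0, 183.0], [205.0, 163.0], [76.0, 169.0]] [[242.0, 96.0], [245.0, 41.0], [255.0, 34.0]]
4 [[245.0, 192.0], [204.0, 173.0], [75.0, 184.0]] [[235.0, 96.0], [237.0, 40.0], [245.0, 34.0]]
```

```bash
cat >> h.py <<'E'
S=[512.4,143.8,82.9]
def tgt(rad,z,th=0,tilt=45):
    """tcp at (rad,z) in the arm plane at angle th; tool z outward-down"""
    R=Ro.from_euler('z',S[2]+th,degrees=True)*Ro.from_euler('xyz',[180,-tilt,0],degrees=True)
    return W(S,[pol(rad,th,z)])[0],R
def row(p,R,s=None):
    s=s or status.sense(); R0=Ro.from_euler('xyz',s["tcp_rot"],degrees=True)
    return (R0.inv().apply(p-s["tool_pos"])/10).round(2).tolist()+(R0.inv()*R).as_rotvec().round(3).tolist()
E
python3 - <<'E'
from h import *
d=np.array([1,-1])*2**-.5; eye=np.array([101,196])
p,R=tgt(*(eye-70*d)); print(p,R.as_matrix().round(2).tolist()); print(row(p,R))
print(row(np.array([400,-200,320]),R))
E
```

```text
[518.76578819 194.90760075 245.49747468] [[0.09, 0.99, 0.09], [0.7, -0.12, 0.7], [0.71, 0.0, -0.71]]
[55.4, -58.74, -1.42, 0.417, 0.708, -1.008]
[29.67, -26.52, -8.89, 0.417, 0.708, -1.008]
```

```bash
python3 -m handwheel '{"series":[[[29.7,-26.5,-8.9,0.417,0.708,-1.008,0],[29.7,-26.5,-8.9,0.417,0.708,-1.008,0],[29.7,-26.5,-8.9,0.417,0.708,-1.008,0],[29.7,-26.5,-8.9,0.417,0.708,-1.008,0],[29.7,-26.5,-8.9,0.417,0.708,-1.008,0],[29.7,-26.5,-8.9,0.417,0.708,-1.008,0],[29.7,-26.5,-8.9,0.417,0.708,-1.008,0],[29.7,-26.5,-8.9,0.417,0.708,-1.008,0],[29.7,-26.5,-8.9,0.417,0.708,-1.008,0],[29.7,-26.5,-8.9,0.417,0.708,-1.008,0]]]}'
python3 - <<'E'
from h import *
d=np.array([1,-1])*2**-.5; eye=np.array([101,196])
print(status.sense()["joint_pos"]);p,R=tgt(*(eye-70*d)); print(row(p,R))
E
```

```text
time: 1.55
tool_pos: [400.1, -201.1, 320.5]
tcp_rot: [180.0, -44.9, 82.8]
ft_force: [-0.3, -0.0, -0.6]
finger_gap: 0.1
grip_force: 0.0
[-56.14949177   5.80000804  88.85529501  31.75858739 118.21726734
 -42.03012717]
[23.57, 6.8, 34.09, 0.002, 0.002, -0.001]
```

```bash
python3 -m handwheel '{"series":[[[23.6,6.8,34.1,0.002,0.002,0,0],[23.6,6.8,34.1,0.002,0.002,0,0],[23.6,6.8,34.1,0.002,0.002,0,0],[23.6,6.8,34.1,0.002,0.002,0,0],[23.6,6.8,34.1,0.002,0.002,0,0],[23.6,6.8,34.1,0.002,0.002,0,0],[23.6,6.8,34.1,0.002,0.002,0,0],[23.6,6.8,34.1,0.002,0.002,0,0],[23.6,6.8,34.1,0.002,0.002,0,0],[23.6,6.8,34.1,0.002,0.002,0,0]]]}'
python3 - <<'E'
from h import *
import cv2
d=np.array([1,-1])*2**-.5; eye=np.array([101,196])
print(status.sense()["joint_pos"])
for k in(-70,-25,18): p,R=tgt(*(eye+k*d)); print(row(p,R),proj("top",[p]),proj("side",[p]))
a=C["side"]["img"][95:215,250:400];b=C["top"]["img"][140:260,200:350]
cv2.imwrite("pics/c.png",cv2.resize(np.hstack([a,b])[:,:,::-1],None,fx=2.65,fy=2.65,interpolation=2))
E
```

```text
time: 2.9
tool_pos: [518.8, 194.9, 246.3]
tcp_rot: [-180.0, -45.1, 82.9]
ft_force: [0.4, -0.1, -0.1]
finger_gap: 0.1
grip_force: 0.0
[-13.17072934  -5.96875971 108.6315231   44.94683497  85.32044975
 -13.18730209]
[-0.05, 0.0, 0.04, -0.0, -0.001, -0.001] [[275.9041173  180.57139092]] [[323.50059265 129.75725447]]
[-0.06, 0.0, 4.54, -0.0, -0.001, -0.001] [[263.01960182 182.80956225]] [[325.92891123 135.91285193]]
[-0.07, 0.0, 8.84, -0.0, -0.001, -0.001] [[251.35522108 184.83578377]] [[328.03749475 141.25794605]]
```

View pics/c.png

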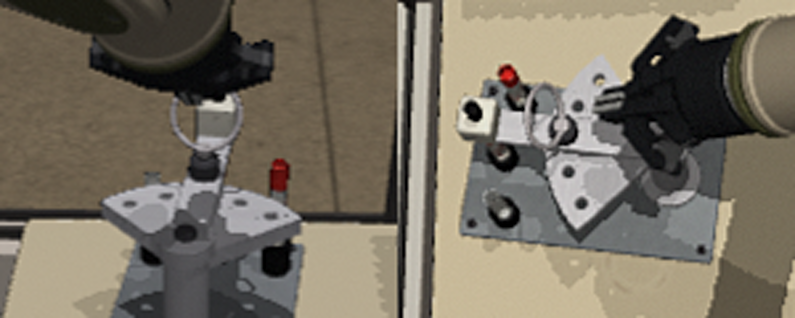

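The shut fingers point at the ring, with the fingertip at about (610,100) in the right half, and all is clear. I'll insert slowly.

```bash
python3 -m handwheel '{"series":[[[-0.05,0,2,0,0,0,0],[-0.05,0,4,0,0,0,0],[-0.05,0,5.2,0,0,0,0],[-0.05,0,6.4,0,0,0,0],[-0.05,0,7.6,0,0,0,0],[-0.05,0,8.8,0,0,0,0],[-0.05,0,8.8,0,0,0,0]]]}'
python3 - <<'E'
from h import *
import cv2
d=np.array([1,-1])*2**-.5; e=np.array([101,196])+18*d
for dz in(6,10,12,16,20,24,28): p,R=tgt(e[0],e[1]+dz); print(dz,row(p,R))
a=C["side"]["img"][115:195,280:380];b=C["top"]["img"][150:230,215:315]
cv2.imwrite("pics/d.png",cv2.resize(np.hstack([a,b])[:,:,::-1],None,fx=4,fy=4,interpolation=2))
E
```

```text
time: 3.88
tool_pos: [525.1, 258.4, 182.5]
tcp_rot: [-179.8, -45.1, 82.9]
ft_force: [-0.3, 0.7, -0.6]
finger_gap: -0.1
grip_force: 0.0
6 [0.33, 0.08, -0.49, -0.002, -0.002, 0.001]
10 [0.61, 0.08, -0.77, -0.002, -0.002, 0.001]
12 [0.76, 0.08, -0.91, -0.002, -0.002, 0.001]
16 [1.04, 0.08, -1.19, -0.002, -0.002, 0.001]
20 [1.32, 0.08, -1.48, -0.002, -0.002, 0.001]
24 [1.61, 0.08, -1.76, -0.002, -0.002, 0.001]
28 [1.89, 0.08, -2.04, -0.002, -0.002, 0.001]
```

View pics/d.png

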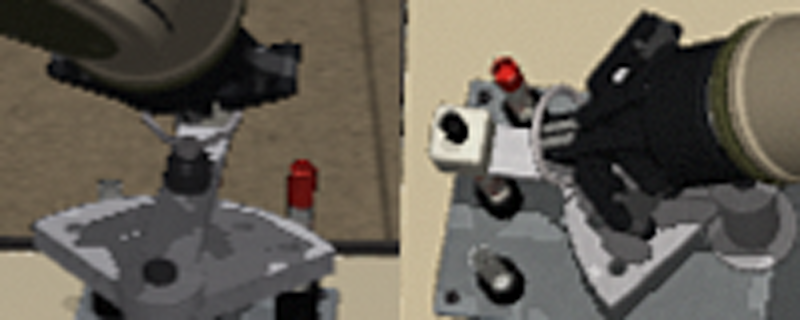

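The fingertip is through the ring at about (560,130) and nothing is in contact. I'll lift until it touches.

```bash
for i in 1; do python3 -m handwheel '{"series":[[[0.35,0.05,-0.45,0,0,0,0],[0.76,0.08,-0.91,0,0,0,0],[1.04,0.08,-1.19,0,0,0,0],[1.04,0.08,-1.19,0,0,0,0]]]}'; done
python3 -m handwheel '{"series":[[[0.28,0,-0.28,0,0,0,0],[0.28,0,-0.28,0,0,0,0]]]}'
```

```text
time: 4.47
tool_pos: [526.9, 256.5, 200.0]
tcp_rot: [180.0, -45.1, 83.0]
ft_force: [-0.2, -0.6, -0.4]
finger_gap: 0.2
grip_force: 0.0
time: 4.72
tool_pos: [526.5, 256.6, 203.3]
tcp_rot: [-179.9, -45.1, 82.9]
ft_force: [0.2, -1.1, -0.0]
finger_gap: 0.1
grip_force: 0.0
```

```bash
for i in 1 2 3; do python3 -m handwheel '{"series":[[[0.14,0,-0.14,0,0,0,0],[0.28,0,-0.28,0,0,0,0],[0.28,0,-0.28,0,0,0,0]]]}' | egrep 'tool_pos|ft'; done
```

```text
tool_pos: [526.2, 256.4, 206.7]
ft_force: [-0.2, -0.5, -4.3]
tool_pos: [526.4, 256.5, 211.0]
ft_force: [-0.2, -1.7, -5.2]
tool_pos: [526.4, 256.5, 215.1]
ft_force: [-0.8, -1.6, -5.4]
```

```bash
python3 -m handwheel '{"series":[[[0.15,0,-0.15,0,0,0,0],[0.3,0,-0.3,0,0,0,0],[0.46,0,-0.46,0,0,0,0],[0.46,0,-0.46,0,0,0,0]]]}' | egrep 'tool_pos|ft'
python3 - <<'E'
from h import *
import cv2
s=status.sense();t=s["tool_pos"];v=t[:2]-S[:2];rad=np.hypot(*v);th=np.degrees(np.arctan2(v[1],v[0]))-S[2];print(rad,th,t[2])
for a in(2,4,6,8,10,12,14,16,18,20,21,22): print(a,row(*tgt(rad,t[2],th+a)))
b=C["side"]["img"][115:195,280:380];a=C["top"]["img"][150:230,215:315]
cv2.imwrite("pics/e.png",cv2.resize(np.hstack([b,a])[:,:,::-1],None,fx=4,fy=4,interpolation=2))
E
```

```text
tool_pos: [526.5, 256.5, 221.6]
ft_force: [-0.5, -2.3, -7.5]
113.59197645229918 -0.012693866808561438 221.4737294403419
2 [-0.0, -0.4, -0.0, 0.023, -0.001, -0.024]
4 [-0.02, -0.79, -0.02, 0.047, -0.002, -0.049]
6 [-0.04, -1.19, -0.04, 0.072, -0.002, -0.073]
8 [-0.08, -1.58, -0.07, 0.097, -0.002, -0.098]
10 [-0.12, -1.97, -0.12, 0.121, -0.002, -0.123]
12 [-0.17, -2.36, -0.17, 0.146, -0.002, -0.147]
14 [-0.24, -2.75, -0.23, 0.171, -0.002, -0.172]
16 [-0.31, -3.13, -0.3, 0.196, -0.002, -0.197]
18 [-0.39, -3.51, -0.39, 0.22, -0.002, -0.221]
20 [-0.48, -3.89, -0.48, 0.245, -0.002, -0.246]
21 [-0.53, -4.07, -0.53, 0.257, -0.002, -0.258]
22 [-0.58, -4.26, -0.58, 0.27, -0.002, -0.271]
```

View pics/e.png

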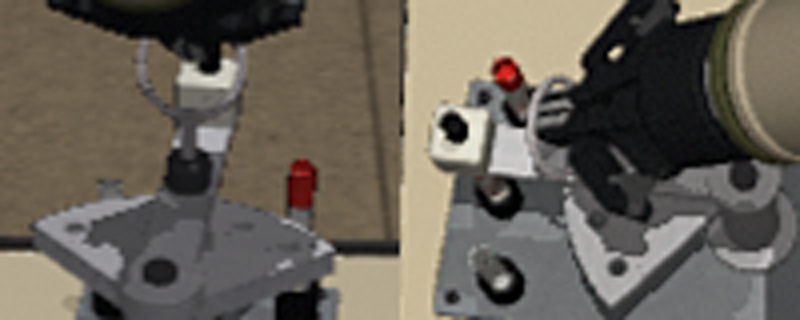

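The ring is clearly raised, with the pin stem showing at (190,130), and the force is about 7.5 N, which matches roughly 15 mm of lift. I'll swing slowly now.

```bash
python3 -m handwheel '{"series":[[[0,-0.4,0,0.023,-0.001,-0.024,0],[-0.02,-0.79,-0.02,0.047,-0.002,-0.049,0],[-0.04,-1.19,-0.04,0.072,-0.002,-0.073,0],[-0.08,-1.58,-0.07,0.097,-0.002,-0.098,0],[-0.12,-1.97,-0.12,0.121,-0.002,-0.123,0],[-0.17,-2.36,-0.17,0.146,-0.002,-0.147,0],[-0.24,-2.75,-0.23,0.171,-0.002,-0.172,0],[-0.31,-3.13,-0.3,0.196,-0.002,-0.197,0],[-0.39,-3.51,-0.39,0.22,-0.002,-0.221,0],[-0.48,-3.89,-0.48,0.245,-0.002,-0.246,0],[-0.48,-3.89,-0.48,0.245,-0.002,-0.246,0]]]}' | egrep 'tool_pos|ft|rot'
python3 - <<'E'
from h import *
import cv2
s=status.sense();t=s["tool_pos"];v=t[:2]-S[:2];print(np.hypot(*v),np.degrees(np.arctan2(v[1],v[0]))-S[2],t[2],s["joint_pos"].round(1))
for a in range(12,25,2): print(a,*[((proj(n,W(S,[pol(165,a,198)]))-o)*4).round(0) for n,o in(("side",[280,115]),("top",[215,150]))])
b=C["side"]["img"][115:195,280:380];a=C["top"]["img"][150:230,215:315]
cv2.imwrite("pics/f.png",cv2.resize(np.hstack([b,a])[:,:,::-1],None,fx=4,fy=4,interpolation=2))
E
```

```text
tool_pos: [486.9, 254.5, 221.5]
tcp_rot: [-179.9, -45.0, 102.9]
ft_force: [-0.0, -2.9, -8.0]
113.64669817404983 20.040736291885878 221.45448677689234 [ -5.1   3.9 101.5  42.3  91.3 -23.5]
12 [[143.  34.]] [[ 49. 182.]]
14 [[133.  34.]] [[ 50. 192.]]
16 [[123.  35.]] [[ 51. 202.]]
18 [[112.  35.]] [[ 52. 212.]]
20 [[102.  36.]] [[ 54. 221.]]
22 [[92. 37.]] [[ 56. 231.]]
24 [[81. 39.]] [[ 59. 241.]]
```

View pics/f.png

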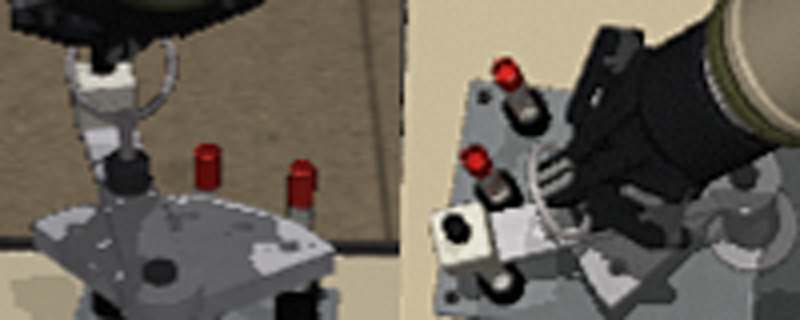

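The stub is at (57,228) in the top crop, so the arm angle is about 20–21.5°. I'll lower and watch the force. It should stay at 4 N or more down to z of about 207 if the pin enters the hole.

```bash
for i in 1 2 3; do python3 -m handwheel '{"series":[[[-0.14,0,0.14,0,0,0,0],[-0.28,0,0.28,0,0,0,0],[-0.28,0,0.28,0,0,0,0]]]}' | egrep 'tool_pos|ft'; done
```

```text
tool_pos: [487.0, 254.6, 217.5]
ft_force: [0.5, -1.5, -7.0]
tool_pos: [487.1, 254.6, 213.6]
ft_force: [0.1, -1.9, -6.3]
tool_pos: [487.1, 254.6, 209.6]
ft_force: [1.0, -1.5, -4.4]
```

The pin is going in. I'll lower to the centre of the ring.

```bash
for i in 1 2; do python3 -m handwheel '{"series":[[[-0.14,0,0.14,0,0,0,0],[-0.28,0,0.28,0,0,0,0],[-0.28,0,0.28,0,0,0,0]]]}' | egrep 'tool_pos|ft'; done
python3 -m handwheel '{"series":[[[-0.28,0,0.28,0,0,0,0],[-0.56,0,0.56,0,0,0,0],[-0.84,0,0.84,0,0,0,0],[-1.1,0,1.1,0,0,0,0],[-1.1,0,1.1,0,0,0,0]]]}' | egrep 'tool_pos|ft'
python3 - <<'E'
from h import *
import cv2
p,R=tgt(*(np.array([101,196])+18*np.array([1,-1])*2**-.5),20); print(row(p,R))
for z in(172,182): print(z,[((proj(n,W(S,[pol(113,20,z+50),pol(90,20,z)]))-o)*4).round(0).tolist() for n,o in(("side",[280,115]),("top",[215,150]))])
b=C["side"]["img"][115:195,280:380];a=C["top"]["img"][150:230,215:315]
cv2.imwrite("pics/g.png",cv2.resize(np.hstack([b,a])[:,:,::-1],None,fx=4,fy=4,interpolation=2))
E
```

```text
tool_pos: [487.1, 254.6, 205.6]
ft_force: [0.2, -2.1, -3.8]
tool_pos: [487.1, 254.9, 202.1]
ft_force: [-0.3, 0.2, 0.1]
tool_pos: [486.8, 254.6, 185.8]
ft_force: [0.1, -0.1, 0.7]
[-0.2, -0.0, 0.22, 0.0, 0.0, -0.0]
172 [[[117.0, 42.0], [126.0, 147.0]], [[139.0, 190.0], [191.0, 201.0]]]
182 [[[116.0, 25.0], [126.0, 131.0]], [[137.0, 186.0], [189.0, 197.0]]]
```

View pics/g.png

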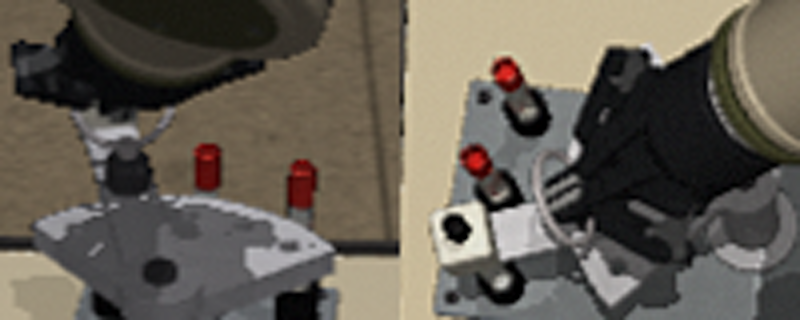

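The ring's lowest point is at about (126,147), which is the home height, and there is no contact. I'll withdraw along the finger axis.

```bash
python3 -m handwheel '{"series":[[[-0.2,0,0,0,0,0,0],[-0.2,0,-1.2,0,0,0,0],[-0.2,0,-2.4,0,0,0,0],[-0.2,0,-4,0,0,0,0],[-0.2,0,-6,0,0,0,0],[-0.2,0,-9,0,0,0,0],[-0.2,0,-14,0,0,0,0],[-0.2,0,-19,0,0,0,0],[-0.2,0,-24,0,0,0,0],[-0.2,0,-24,0,0,0,0],[-0.2,0,-24,0,0,0,0]]]}'
python3 - <<'E'
from h import *
import cv2
for t in(19,20,21): print(t,[((proj(n,W(S,[pol(113,t,222),pol(90,t,172),pol(165,t,198)]))-o)*4).round(0).tolist() for n,o in(("side",[280,115]),("top",[215,150]))])
b=C["side"]["img"][115:195,280:380];a=C["top"]["img"][150:230,215:315]
cv2.imwrite("pics/i.png",cv2.resize(np.hstack([b,a])[:,:,::-1],None,fx=4,fy=4,interpolation=2))
E
```

```text
time: 11.9
tool_pos: [525.2, 87.4, 354.4]
tcp_rot: [-180.0, -45.0, 102.8]
ft_force: [0.6, 0.2, 0.6]
finger_gap: -0.0
grip_force: 0.0
19 [[[121.0, 42.0], [129.0, 147.0], [107.0, 36.0]], [[139.0, 187.0], [190.0, 199.0], [53.0, 217.0]]]
20 [[[117.0, 42.0], [126.0, 147.0], [102.0, 36.0]], [[139.0, 190.0], [191.0, 201.0], [54.0, 221.0]]]
21 [[[113.0, 43.0], [123.0, 148.0], [97.0, 37.0]], [[140.0, 194.0], [191.0, 204.0], [55.0, 226.0]]]
```

View pics/i.png

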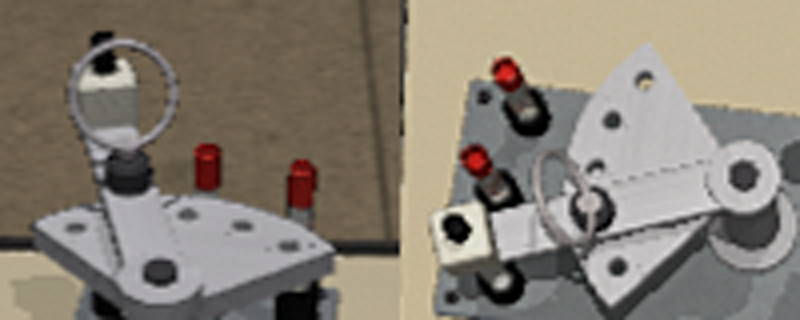

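The ring top is at (122,42) and its foot at (127,150). The pin is home, the arm stands at about 20° over the open tube, and both capped tubes are standing.

```bash
python3 -c "
from bench import r
print(r.hand_in())"
```

```text
the job is handed in; nothing more can be done
None
```

I turned the dosing arm one hole to +20°, so the nozzle stands over the open tube. The final pictures and forces show the pin fully home, the capped tubes still standing and the robot clear. The job is handed in at about 12 s, and no verdict was returned.

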